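Raking-light check of an iron lamp plate

TASK

Get the old iron lamp plate on the turntable ready to be examined in raking light: slide the bench lamp's dimmer down to its quarter mark (the second-shortest tick), then draw the torch out of its sloping charging dock and hold it level, lens pointing at the middle of the plate, with the lens about 12 cm from the middle (measured across the table) and about 4 cm above the plate's face. Finish while still holding the torch steady there in the gripper; never let it touch the table, do not touch the plate with anything, and leave the plate and the other things on the table where they are.

Things in the scene. Friction and masses are not known exactly. Their poses are not given: they have to be found in the camera images.
- dimmer: Fixed dimmer box of the bench lamp, 175 (x) x 78 (y) x 42 mm high, aluminium with a black top; origin under its centre, z up, yaw within 0.4. The fader's slot runs along x through the middle. On its +y side five white ticks at x = -50, -25, 0, 25, 50 mm grow longer from the dark end (-x, nearer the robot) to full light (+x).
- fader (a joint): Position of the dimmer's fader along the slot in m, 0 at the dark end (shortest tick), 0.100 at the full-light end (longest tick); grows along the dimmer box's +x; the quarter mark (second-shortest tick) is 0.025. Starts at 0.060 to 0.097. It slides with about 1.5 N of friction and stays where it is left.
- fader_top (a point): Centre of the top of the fader's cap, 65 mm above the table. The cap is a black block 15 mm along the slot, 24 mm across it and 19 mm tall, its underside 4 mm above the panel, with a white line across its top; the line stands at the tick it is set to.
- dock: Fixed charging dock of the torch: grey foot 125 x 80 x 15 mm with a square sleeve (40 x 39 mm outside, 31 x 31 inside, bore 62 deep) sloping up 50 deg above level towards the dock's +x, mouth about 80 mm above the table. Origin under the foot's middle, z up; +x points roughly to the robot's left (yaw 1.22 to 1.92). Nothing latches: draw the torch out along its own axis.
- torch: Lit hand torch, a round rod 170 mm long, 0.15 to 0.25 kg: aluminium body 28 mm thick, flaring from 40 mm ahead of the origin to a black head 42 mm thick. Origin on its axis at mid-length (balances within 20 mm of it); x axis = beam, tail to lens. Starts in the dock, lens end up at 50 deg; the bare body from 23 mm behind to 40 mm ahead of the origin, about 105 mm above the table, is free to grip.
- torch_lens (a point): Middle of the torch's lens, 85 mm ahead of the torch's origin on its axis.
- torch_spot (a point): Point on the torch's beam axis 120 mm in front of the lens (205 mm ahead of the torch's origin).
- torch_tail (a point): Middle of the torch's tail end, 85 mm behind the torch's origin.
- dock_bottom (a point): Middle of the bottom of the dock's bore, where the torch's tail end stands, 34 mm above the table.
- turntable: Fixed iron turntable, a disc 140 mm in diameter on a low stem, 64 mm high with its cork top; origin under its middle. It does not turn by itself and need not be turned. It and the clay bowl may stand in either of two places.
- plate: The old iron lamp plate lying on the turntable: a loose round shallow pan 128 mm in diameter, 12 mm high at the rim, with an upright tongue 70 mm high on its rim at its +x side (which faces away from the dock side, roughly to the robot's left). Origin under its middle, 64 mm above the table.
- plate_mid (a point): Middle of the plate's face (the floor of the pan), 69 mm above the table; the rim stands 7 mm higher.
- bowl: Bystander: open clay bowl, 124 mm in diameter, 58 mm high, on the table; origin under its middle.
- pillar_lamp: Bystander: clay lamp on a pillar, 104 mm in diameter at its foot, 146 mm high, beyond the dock; origin under its middle.
- brush: Bystander: soft brush lying on the table between the dock and the turntable, under 30 mm high; origin under its middle, handle to its -x.
- scale_bar: Bystander: black and white photographic scale bar lying on the table close to the robot, 200 x 24 x 6 mm; origin under its middle.
- magnifier: Bystander: hand magnifier lying beyond the dimmer, handle roughly to the robot's left, lens 90 mm in diameter, handle to its -x, 200 mm long, 20 mm high; origin under the middle of the lens.
Mind the look-alikes: they are no part of the job. Leave any pink look-alike of the dimmer alone. Several things have the shape of the torch; the one meant has the colours described above.

How it is judged (in metres and radians):
On the way, in this order (a step that is already met when the one before it is completed fails the run):
1. the dimmer's fader stands still at the quarter mark, the torch still in its dock (value of joint fader between 0.018 and 0.032 m and velocity of joint fader between -0.01 and 0.01 m/s and distance between torch_tail and dock_bottom below 0.01 m), for 0.2 s.
2. the torch is drawn clear of the dock's sleeve, in the gripper (distance between torch_tail and dock_bottom above 0.07 m and contact force between torch and the fingers above 1 N), for 0.2 s.
At the end, for the whole second after the job is handed in: Fader within 7 mm of the quarter mark. Torch still, held by the gripper alone, level within 15 deg; the point 120 mm ahead of its lens within 50 mm of the plate's middle seen from above; lens 15 to 70 mm above the plate's face. Plate moved under 10 mm, bowl and lamp under 20, flat things under 30 (value of joint fader between 0.018 and 0.032 m and contact force between torch and the fingers above 2 N and angle between torch's own x axis and vertical between 1.309 and 1.833 rad and horizontal distance between torch_spot and plate_mid below 0.05 m and z of torch_lens in the frame of plate between 0.02 and 0.075 m and height (world z) of torch_tail above 0.04 m and linear speed of torch below 0.03 m/s and angular speed of torch below 0.2 rad/s and contact force between torch and dock below 0.2 N and contact force between torch and turntable below 0.2 N and contact force between torch and plate below 0.2 N and contact force between torch and bowl below 0.2 N and contact force between torch and dimmer below 0.2 N and contact force between torch and pillar_lamp below 0.2 N and distance of plate from where it was at the start of the episode below 0.01 m and distance of each of bowl, pillar_lamp from where it was at the start of the episode below 0.02 m and distance of each of brush, scale_bar, magnifier from where it was at the start of the episode below 0.03 m); the arm keeps its last pose, push and grip.
It fails at once if the robot or the torch touches the lamp plate (contact force between any of the arm, the fingers, torch and plate above 0.5 N).
It fails at once if the torch is dropped on the table or laid on it (height (world z) of any of torch_tail, torch_lens below 0.022 m).
It fails at once if the plate is shifted (distance of plate from where it was at the start of the episode above 0.01 m).
It fails at once if a bystander (bowl, pillar lamp, brush, scale bar, magnifier) is pushed aside (distance of any of bowl, pillar_lamp from where it was at the start of the episode above 0.02 m or distance of any of brush, scale_bar, magnifier from where it was at the start of the episode above 0.03 m).
It also fails if it takes over 54 s, if anything falls off the work surface, if the arm or the gripper's body presses on something with over 40 N, if the wrist force passes 120 N, or if a joint passes its speed limit or range.

ROBOT

A 6-joint arm with a two-finger parallel gripper is mounted at the origin on the work surface. World frame = base frame: x ahead of the robot, y to its left, z up, the work surface at z = 0. Lengths are in mm, angles in rad, forces in N, time in s.
With the tool pointing down it reaches from about 350 to 975 mm from the base axis. Payload 7.1 kg.
Tool frame: the origin (TCP) lies on the front face of the gripper's body, between the roots of the fingers; the fingertips stand 80 mm ahead of it and the grasp point (between the pads) lies 61 mm ahead of it (ctrl.tcp_to_grasp is the distance from the TCP to the grasp point, in mm); z points along the fingers, y is the direction in which the jaws open and shut (so a half turn about z gives the same grasp; the last joint's range is limited). The gripper opens to 88 mm and grips with 3 to 60 N. Pads are 20 mm wide; open, the fingers measure 115 mm over their backs; the gripper's body (75 mm by 178 mm) begins 61 mm behind the grasp point.
Start: joints at [1.214, 0.423, 1.63, -0, 1.089, -0.019], TCP at [207.101, 589.673, 302.675] pointing down, gripper open.
Joint ranges: [-3, 3], [-0.9, 2.11], [0.09, 2.58], [-1.31, 4.45], [0.11, 2.69], [-2.54, 2.54]. Speed limits (rad/s): [2.39, 2.39, 3.01, 3.14, 3.14, 3.14].

INTERFACE

Orientations are given as a rotation vector (axis times angle).
In Python, from workcell import telemetry, get_image, ctrl gives the robot as it stands.
- The arm moves only by the tool send_rows, never from a script. Its argument "rows" is a list of rows, each a list of 5 numbers: the shift along the tool's x, y, z in m, then the turn about the tool's z in rad, then the opening, from -1 (shut) to 1 (fully open). A call has 1 to 5 rows; each row shifts and turns the commanded pose from where the row before left it, along the tool's axes as they then stand; what a row does not reach is not made up. A row lasts 1/10 s, in which the tool goes at most 50 mm and 8.59 degrees, less where a joint would pass 70% of its speed; a pose out of reach is approached as far as the arm can. A call with a gripper value outside its range is refused whole. The fingers move at their own pace and stop on an object; the grip force is fixed at half the most. Time passes only in rows, so rows that do not move let the fingers close. It gives the time, the measured TCP pose, the force and the opening at its end, in the units of the state.
- telemetry.get_obs(): the state, without advancing time (a new reading comes with each control period).
- get_image(name): name is "side" or "top" or "wrist"; returns a dict with "color" (384x512x3 uint8, blue, green, red), "z_map" (384x512 float32, mm along the optical axis (not along the pixel's ray), 0 where there is no reading), "camera_matrix" (3x3 intrinsics, pixels), "rvec" (rotation vector, rad) and "tvec" (3), from world to camera coordinates, as OpenCV has them. Camera axes: x right, y down, z forward; pixel columns grow to the right and rows downward; lengths in mm; the calibration is good to about 2 mm. A picture is of the moment at which its call begins.
- ctrl.close_job(): hands the job in, once; it reports no verdict.
The state is a dict: "t": time; "qpos": joint angles; "qvel": joint speeds; "joint_torque": joint torques, N m; "ee_pos": TCP position; "orientation": TCP orientation; "ft_force": force on the tool from outside, world axes, zero at the start; "moment": the same for the moment, N m; "width": finger opening in mm.
Only numpy, scipy, OpenCV 4.12 (cv2) and the standard library are available. Lean on these libraries where they do the work, as an engineer would, in place of code of your own. Each camera call takes 0.05 s, during which the arm holds its last target.

## Working session

There is one attempt and no reset: what is moved stays moved. The work goes in short steps, Python scripts to look and compute and a tool call to move; the robot and the scene stay as the last step left them, time stands still between calls to the robot, and variables do not carry over. Pictures are saved under pics/ and viewed, and the job is handed in when it is done.

Besides the shell and the picture viewer there is one more tool, called after "Emit:" in YAML: its name, and indented under it one key for each argument. send_rows: Moves the arm, as the interface text tells. Its arguments: {"type":"object","properties":{"rows":{"type":"array"}},"required":["rows"]}

```bash
ls; mkdir -p pics
python3 - <<'E'
from workcell import telemetry,get_image,ctrl
import cv2,numpy as np
for n in["side","top","wrist"]:
    d=get_image(n);cv2.imwrite(f"pics/{n}0.png",d["color"]);np.savez(f"{n}0.npz",**d)
    R=cv2.Rodrigues(np.array(d["rvec"],float))[0];print(n,(-R.T@np.array(d["tvec"]).ravel()).round(),R[2].round(2),d["camera_matrix"][0])
print(telemetry.get_obs(),ctrl.tcp_to_grasp)
E
```

```text
pics
side [-108. -692. 1093.] [ 0.45  0.52 -0.72] [486.00729516   0.         254.13648831]
top [ 284.  -33. 1515.] [ 0.16  0.01 -0.99] [397.1683104    0.         252.00923694]
wrist [140. 613. 384.] [ 0.24 -0.09 -0.97] [314.21204518   0.         259.11109101]
{'t': 0.15, 'qpos': array([ 1.21402016e+00,  4.23662820e-01,  1.63050607e+00, -3.16757783e-05,
        1.08858235e+00, -1.89996949e-02]), 'qvel': array([ 1.19536676e-03, -2.31587664e-03, -3.75704358e-03, -1.32087456e-06,
        2.17097358e-04, -9.57357621e-04]), 'joint_torque': array([ 3.69628888e-04, -5.44981241e+01, -2.73924834e+01,  6.44499832e-02,
        2.04271363e-02, -7.82142956e-05]), 'ee_pos': array([206.98356263, 589.37662881, 302.08505021]), 'orientation': array([-5.28004740e-01, -3.09671207e+00,  1.79601065e-03]), 'ft_force': array([0.16091022, 0.29764581, 0.21289495]), 'moment': array([0.02308944, 0.02683537, 0.03108629]), 'width': 87.82812577929673} 61.3
```

View pics/side0.png

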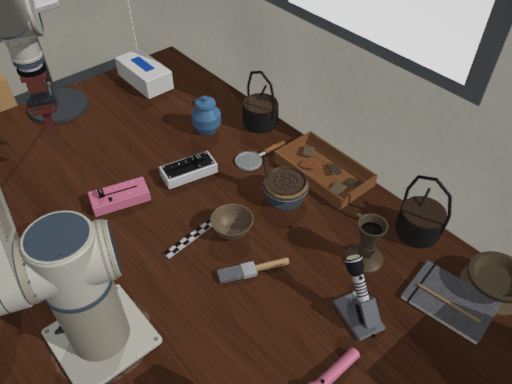

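View pics/top0.png

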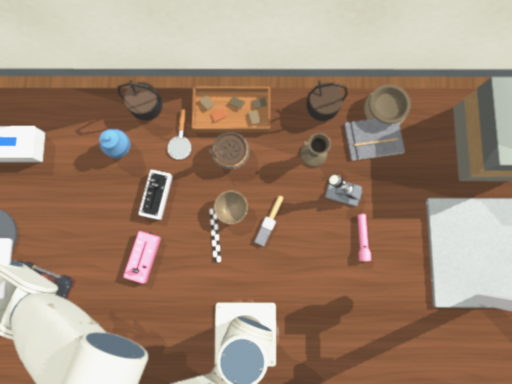

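View pics/wrist0.png

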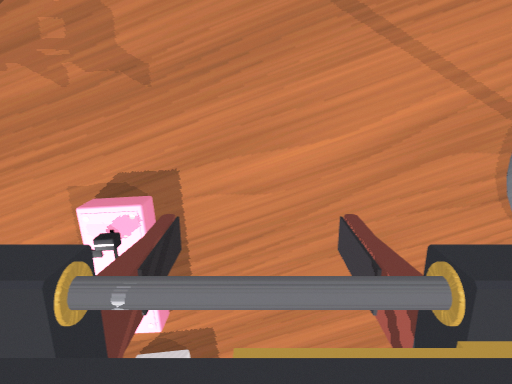

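```bash
cat > h.py <<'E'
import numpy as np,cv2
def load(f):
    d=np.load(f);R=cv2.Rodrigues(d["rvec"].astype(float))[0];return d["color"],d["z_map"],d["camera_matrix"],R,d["tvec"].ravel().astype(float)
def pts(f):
    c,z,K,R,t=load(f);v,u=np.mgrid[:z.shape[0],:z.shape[1]]
    P=np.stack([(u-K[0,2])/K[0,0]*z,(v-K[1,2])/K[1,1]*z,z],-1);W=(P-t)@R;W[z==0]=np.nan;return c,W
def ray(f,px,h):
    c,z,K,R,t=load(f);px=np.atleast_2d(px).astype(float)
    d=np.c_[(px-K[:2,2])/K[[0,1],[0,1]],np.ones(len(px))]@R;o=-R.T@t
    return o+d*((h-o[2])/d[:,2])[:,None]
def proj(f,P):
    c,z,K,R,t=load(f);q=np.atleast_2d(P)@R.T+t;q=q@K.T;return q[:,:2]/q[:,2:]
E
python3 - <<'E'
from h import *
for n,(a,b,w,h) in{"top":(120,120,130,110),"side":(140,135,110,70)}.items():
    c=cv2.imread(f"pics/{n}0.png")[b:b+h,a:a+w];cv2.imwrite(f"pics/{n}_dim.png",cv2.resize(c,None,fx=5,fy=5,interpolation=cv2.INTER_CUBIC))
for n,(a,b,w,h) in{"top":(290,130,100,80),"side":(310,210,110,130)}.items():
    c=cv2.imread(f"pics/{n}0.png")[b:b+h,a:a+w];cv2.imwrite(f"pics/{n}_dock.png",cv2.resize(c,None,fx=4,fy=4,interpolation=cv2.INTER_CUBIC))
c,W=pts("top0.npz")
for p in[(230,150),(230,207),(155,193),(178,150),(315,150),(343,195),(267,230),(215,235)]:print(p,W[p[1],p[0]].round())
E
```

```text
(230, 150) [671.  60.  68.]
(230, 207) [463.  62.   1.]
(155, 193) [510. 342.  43.]
(178, 150) [687. 268.   6.]
(315, 150) [ 656. -249.  125.]
(343, 195) [ 507. -367.   26.]
(267, 230) [375. -79.  17.]
(215, 235) [356. 117.   6.]
```

View pics/top_dim.png

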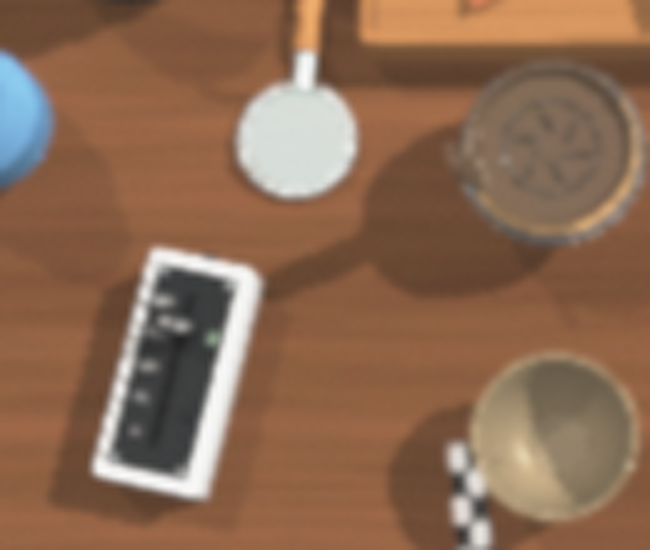

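View pics/side_dim.png

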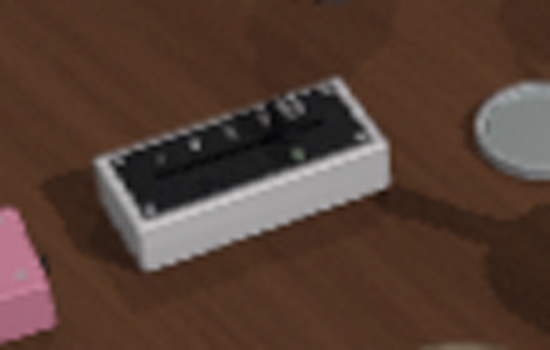

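View pics/top_dock.png

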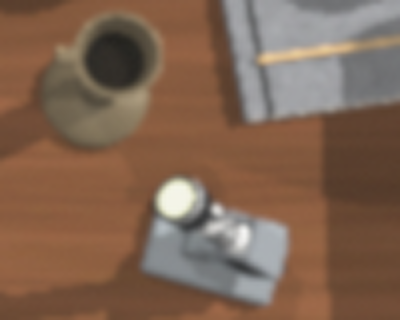

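View pics/side_dock.png

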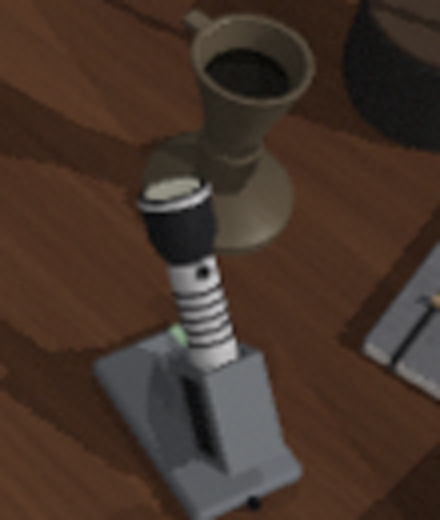

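Run:
```python
from h import *
c,W=pts("top0.npz")
roi=np.zeros(W.shape[:2],bool);roi[160:230,130:185]=1
m=roi&(W[...,2]>32)&(W[...,2]<70)
P=W[m][:,:2].astype(np.float32);print("n",m.sum(),cv2.minAreaRect(P), np.median(W[m][:,2]))
# white/black top outline via color: light or depth mask; ticks
t=np.array([(162,300),(155,332),(148,366),(141,397),(134,431)])/5+[120,120]-.4
T=ray("top0.npz",t,42);print("ticks",T.round(1))
d=T[0]-T[-1];print("yaw",np.arctan2(d[1],d[0]),np.linalg.norm(d))
print("line",ray("top0.npz",np.array([[160,319],[190,328],[175,324]])/5+120-.4,65).round(1))
s=np.array([(160,160),(196,147),(231,133),(264,119)])/5+[140,135]-.4
print("side ticks",ray("side0.npz",s,42).round(1)); print("side line",ray("side0.npz",np.array([[291,104]])/5+[140,135]-.4,65).round(1))
# torch/dock: all points
for n,(a,b,w,h) in{"top":(320,165,50,50),"side":(330,245,60,100)}.items():
    c,W=pts(n+"0.npz");r=np.zeros(W.shape[:2],bool);r[b:b+h,a:a+w]=1
    m=r&(W[...,2]>8)&(W[...,2]<20);P=W[m][:,:2].astype(np.float32);print(n,"foot",m.sum(),cv2.minAreaRect(P))
    m=r&(W[...,2]>84)&(W[...,2]<200)&(W[...,0]<620);P=W[m]
    hi=[(P[(P[:,2]>z)&(P[:,2]<z+12)]) for z in range(84,190,12)]
    for q in hi:print(len(q),q.mean(0).round() if len(q) else'')
```

```text
n 958 ((506.93853759765625, 342.08868408203125), (79.70513153076172, 175.28089904785156), 77.3875503540039) 41.277721067916886
ticks [[561.8 355.5  42. ]
 [537.2 359.7  42. ]
 [511.3 363.9  42. ]
 [487.8 368.1  42. ]
 [462.1 372.1  42. ]]
yaw -0.16537103491982283 101.08835672368478
line [[543.1 350.3  65. ]
 [536.4 327.7  65. ]
 [539.4 339.   65. ]]
side ticks [[461.6 370.8  42. ]
 [486.5 366.1  42. ]
 [511.8 362.7  42. ]
 [536.4 360.   42. ]]
side line [[544.3 337.7  65. ]]
top foot 266 ((515.1782836914062, -390.98138427734375), (172.05711364746094, 83.72647094726562), 71.97801971435547)
52 [ 517. -384.   90.]
22 [ 517. -374.  101.]
21 [ 522. -358.  113.]
21 [ 524. -349.  126.]
7 [ 525. -340.  137.]
34 [ 535. -312.  152.]
80 [ 536. -313.  162.]
42 [ 538. -318.  172.]
0 
side foot 992 ((583.4956665039062, -323.1480712890625), (301.5122375488281, 128.96804809570312), 39.88491439819336)
164 [ 517. -386.   90.]
78 [ 519. -369.  101.]
79 [ 522. -358.  114.]
67 [ 525. -348.  126.]
66 [ 527. -340.  137.]
86 [ 527. -328.  151.]
144 [ 533. -320.  162.]
85 [ 536. -320.  172.]
0
```

```bash
cat >> h.py <<'E'
def state():
    from workcell import telemetry
    o=telemetry.get_obs();R=cv2.Rodrigues(np.array(o["orientation"],float))[0];return o,np.array(o["ee_pos"]),R
def go(target,heading,axis="x"):
    """rows needed: shift in tool axes after turning so that tool `axis` heads at world yaw (mod pi handled by caller)"""
    o,p,R=state();col=R[:,"xyz".index(axis)];cur=np.arctan2(col[1],col[0])
    d=(heading-cur+np.pi)%(2*np.pi)-np.pi   # world yaw change; tool z down => tool turn=-d
    alt=d-np.pi if d>0 else d+np.pi
    print("t",round(float(o["t"]),2),"pos",p.round(1),"tool x",R[:,0].round(3),"z",R[:,2].round(3),"q6",round(float(o["qpos"][5]),3),"turn",round(-d,3),"alt",round(-alt,3),"width",round(float(o["width"]),1),"F",np.round(o["ft_force"],1))
    print("shift in current tool axes m",(R.T@(np.array(target)-p)/1000).round(4))
E
python3 -c "
from h import *
go([541,336,250],-0.2,'y')"
```

```text
t 0.15 pos [207.  589.4 302.1] tool x [-0.943  0.331 -0.   ] z [-0.    -0.001 -1.   ] q6 -0.019 turn 1.433 alt -1.709 width 87.8 F [0.2 0.3 0.2]
shift in current tool axes m [-0.3991 -0.1283  0.0522]
```

Emit:
send_rows:
  rows:
    - [-0.045,-0.014,0,0,1]
    - [-0.045,-0.014,0,0,1]
    - [-0.045,-0.014,0,0,1]
    - [-0.045,-0.014,0,0,1]
    - [-0.045,-0.014,0,0,1]

```text
t: 0.65
ee_pos: [397.3, 447.7, 302.5]
orientation: [-0.528, -3.097, 0.0]
ft_force: [-0.0, 0.6, -0.5]
width: 87.9
```

Emit:
send_rows:
  rows:
    - [-0.045,-0.014,0,0,1]
    - [-0.045,-0.014,0,0,1]
    - [-0.045,-0.014,0,0,1]
    - [-0.039,-0.016,0,0,1]
    - [0,0,0,0.14,1]

```text
t: 1.15
ee_pos: [544.6, 333.2, 302.3]
orientation: [0.751, 3.049, -0.001]
ft_force: [0.5, 0.4, 0.7]
width: 87.6
```

Emit:
send_rows:
  rows:
    - [0,0,0,0.144,1]
    - [0,0,0,0.144,1]
    - [0,0,0,0.144,1]
    - [0,0,0,0.144,1]
    - [0,0,0,0.144,1]

```text
t: 1.65
ee_pos: [541.0, 336.5, 302.3]
orientation: [-1.779, -2.589, 0.001]
ft_force: [-0.6, -0.2, 0.0]
width: 88.2
```

Emit:
send_rows:
  rows:
    - [0,0,0,0.144,1]
    - [0,0,0,0.144,1]
    - [0,0,0,0.144,1]
    - [0,0,0,0.144,1]
    - [0,0,0,0,1]

```text
t: 2.15
ee_pos: [541.0, 336.6, 302.4]
orientation: [-2.436, -1.983, 0.001]
ft_force: [-0.1, -0.4, 0.0]
width: 88.1
```

Run:
```python
from h import *
from workcell import get_image
d=get_image("wrist");cv2.imwrite("pics/wrist1.png",d["color"]);np.savez("wrist1.npz",**d)
go([541,336,250],-0.2,'y')
```

```text
t 2.2 pos [541.  336.6 302.4] tool x [ 0.199  0.98  -0.   ] z [-0. -0. -1.] q6 0.738 turn 0.0 alt -3.142 width 87.5 F [-0.1 -0.7 -0.6]
shift in current tool axes m [-0.0006  0.0001  0.0524]
```

View pics/wrist1.png

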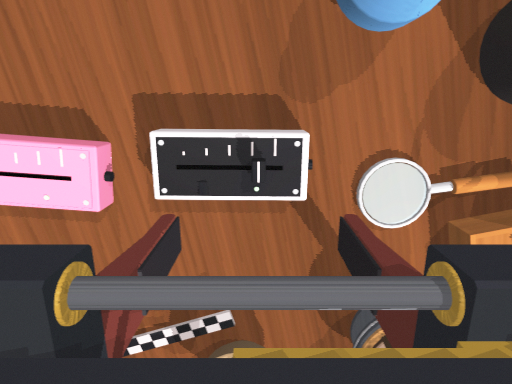

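Run:
```python
from h import *
f="wrist1.npz"
t=ray(f,[(183.5,153.5),(206.5,152),(229.5,150.5),(252,149),(275,147)],42);print("ticks",t.round(1))
print("line",ray(f,[(258.5,162),(258.5,182),(258.5,172)],65).round(1))
print("slot",ray(f,[(177,167),(283,167.5)],42).round(1))
c,W=pts(f);m=np.zeros(W.shape[:2],bool);m[110:210,130:330]=1
m&=(W[...,2]>37)&(W[...,2]<46);q=W[m][:,:2].astype(np.float32);r=cv2.minAreaRect(q);print(r,len(q))
for yaw in[np.arctan2(*(t[-1]-t[0])[1::-1])]:print(yaw)
```

```text
ticks [[461.6 370.4  42. ]
 [486.7 366.9  42. ]
 [511.7 363.4  42. ]
 [536.2 360.   42. ]
 [561.2 357.1  42. ]]
line [[541.1 348.6  65. ]
 [536.8 327.8  65. ]
 [539.  338.3  65. ]]
slot [[450.6 357.3  42. ]
 [565.5 332.9  42. ]]
((507.76971435546875, 345.5458068847656), (78.06244659423828, 174.73451232910156), 77.88328552246094) 10262
-0.1332519134114607
```

Emit:
send_rows:
  rows:
    - [0.001,-0.002,0.045,0.01,0]
    - [0,0,0.045,0,-0.3]
    - [0,0,0.045,0,-0.3]
    - [0,0,0.025,0,-0.3]
    - [0,0,0.012,0,-0.3]

```text
t: 2.7
ee_pos: [538.1, 337.3, 127.7]
orientation: [-2.441, -1.977, 0.007]
ft_force: [0.2, -0.7, 0.6]
width: 51.4
```

Run:
```python
from h import *
from workcell import get_image
d=get_image("wrist");cv2.imwrite("pics/wrist2.png",d["color"]);np.savez("wrist2.npz",**d)
go([539,338.3,130],-0.21,'y')
```

```text
t 2.75 pos [538.  337.2 127.2] tool x [ 0.209  0.978 -0.003] z [-0.004 -0.003 -1.   ] q6 0.751 turn -0.0 alt 3.141 width 47.3 F [ 0.1  0.1 -1.5]
shift in current tool axes m [ 0.0012  0.0007 -0.0028]
```

View pics/wrist2.png

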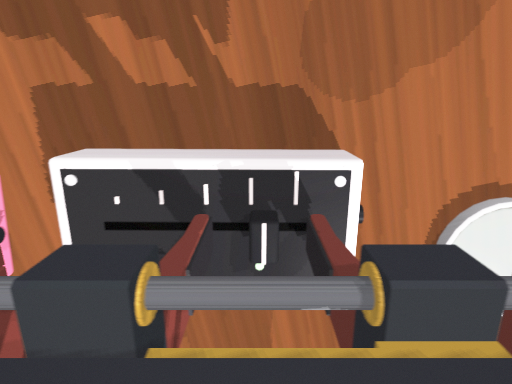

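Emit:
send_rows:
  rows:
    - [0.001,0.0,-0.003,0,-1]
    - [0,0,0,0,-1]
    - [0,0,0,0,-1]
    - [0,0,0,0,-1]
    - [0,0,0,0,-1]

```text
t: 3.25
ee_pos: [540.2, 339.4, 135.1]
orientation: [2.445, 1.973, 0.004]
ft_force: [-1.0, -0.3, 7.2]
width: 14.8
```

```bash
python3 -c "
from h import *
go([483.3,350.7,130],-0.21,'y')"
```

```text
t 3.25 pos [540.2 339.4 135.1] tool x [0.211 0.977 0.002] z [ 0.002  0.001 -1.   ] q6 0.755 turn -0.003 alt 3.139 width 14.8 F [-1.  -0.3  7.2]
shift in current tool axes m [-0.001 -0.058  0.005]
```

Emit:
send_rows:
  rows:
    - [0,-0.01,0,0,-1]
    - [0,-0.015,0,0,-1]
    - [0,-0.015,0,0,-1]
    - [0,-0.01,0,0,-1]
    - [0,-0.007,0,0,-1]

```text
t: 3.75
ee_pos: [484.0, 351.6, 135.1]
orientation: [2.444, 1.973, 0.004]
ft_force: [1.5, -1.7, 7.4]
width: 14.6
```

Emit:
send_rows:
  rows:
    - [0,0,0,0,-1]
    - [0,0,0,0,-1]
    - [0,0,0,0,-1]

```text
t: 4.05
ee_pos: [484.0, 351.6, 135.1]
orientation: [-2.445, -1.973, -0.003]
ft_force: [-0.7, -0.9, 9.9]
width: 14.5
```

Run:
```python
from h import *
from workcell import get_image
d=get_image("wrist");cv2.imwrite("pics/wrist3.png",d["color"]);np.savez("wrist3.npz",**d)
go([483.3,350.7,130],-0.21,'y')
```

```text
t 4.1 pos [484.  351.6 135.1] tool x [0.211 0.977 0.001] z [ 0.001  0.001 -1.   ] q6 0.821 turn -0.003 alt 3.139 width 14.8 F [-1.7 -0.6  9.4]
shift in current tool axes m [-0.001  -0.0005  0.0051]
```

View pics/wrist3.png

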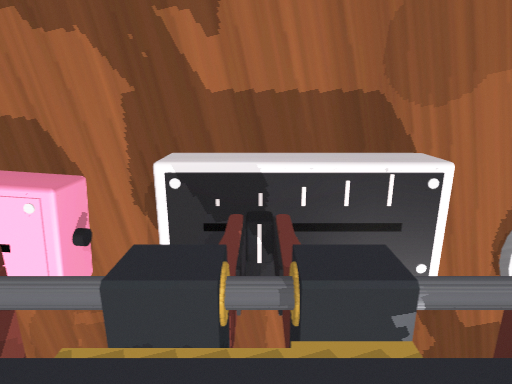

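Emit:
send_rows:
  rows:
    - [0,0,0,0,-0.3]
    - [0,0,0,0,-0.3]
    - [0,0,0,0,-0.3]
    - [0,0,-0.01,0,-0.3]
    - [0,0,-0.04,0,-0.3]

```text
t: 4.6
ee_pos: [481.9, 349.7, 180.9]
orientation: [-2.445, -1.972, 0.012]
ft_force: [0.7, -0.4, 0.2]
width: 30.7
```

Emit:
send_rows:
  rows:
    - [0,0,-0.05,0,0.3]
    - [0,0,-0.05,0,1]
    - [0,0,-0.02,0,1]
    - [0,0,0,0,1]

```text
t: 5.0
ee_pos: [485.2, 352.0, 308.3]
orientation: [2.445, 1.972, 0.012]
ft_force: [0.0, 0.2, 0.6]
width: 59.3
```

Run:
```python
from h import *
from workcell import get_image
d=get_image("wrist");cv2.imwrite("pics/wrist4.png",d["color"]);np.savez("wrist4.npz",**d)
go([524,-355,300],1.3,'x')
```

```text
t 5.05 pos [484.3 351.3 305.7] tool x [0.211 0.977 0.003] z [ 0.003  0.002 -1.   ] q6 0.821 turn 0.058 alt -3.084 width 63.5 F [-0.   0.6 -0.7]
shift in current tool axes m [-0.682   0.1882  0.0043]
```

View pics/wrist4.png

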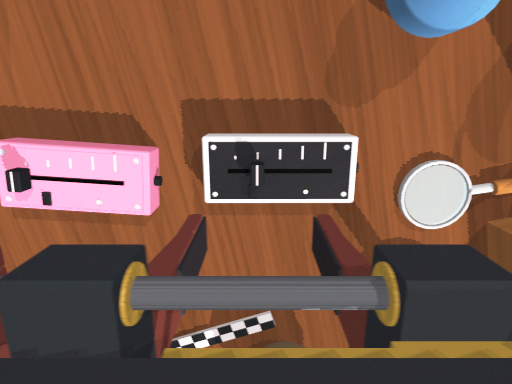

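Emit:
send_rows:
  rows:
    - [-0.047,0.0115,-0.005,0.0,1]
    - [-0.047,0.0115,-0.005,0.0,1]
    - [-0.047,0.0115,-0.005,0.0,1]
    - [-0.047,0.0115,-0.005,0.0,1]
    - [-0.047,0.0115,-0.005,0.0,1]

```text
t: 5.55
ee_pos: [489.1, 107.3, 327.0]
orientation: [-2.443, -1.972, 0.005]
ft_force: [1.2, -0.0, 0.0]
width: 87.9
```

Emit:
send_rows:
  rows:
    - [-0.047,0.0115,0,0.0,1]
    - [-0.047,0.0115,0,0.0,1]
    - [-0.047,0.0115,0,0.0,1]
    - [-0.047,0.0115,0,0.0,1]
    - [-0.047,0.0115,0,0.0,1]

```text
t: 6.05
ee_pos: [495.7, -134.4, 326.9]
orientation: [-2.443, -1.971, 0.003]
ft_force: [-0.1, -0.3, -0.5]
width: 87.9
```

Emit:
send_rows:
  rows:
    - [-0.047,0.0115,0,0.0,1]
    - [-0.047,0.0115,0,0.0,1]
    - [-0.047,0.0115,0,0.0,1]
    - [-0.047,0.0115,0,0.0,1]
    - [-0.047,0.0115,0,0.0,1]

```text
t: 6.55
ee_pos: [502.4, -376.0, 326.3]
orientation: [-2.442, -1.97, 0.001]
ft_force: [1.3, 0.3, -0.7]
width: 88.0
```

Emit:
send_rows:
  rows:
    - [-0.045,0.0115,0,0.0,1]
    - [0,0,0,0.05,1]
    - [0,0,0,0,1]
    - [0,0,0,0,1]

```text
t: 6.95
ee_pos: [504.6, -420.1, 326.8]
orientation: [-2.49, -1.91, 0.001]
ft_force: [-0.3, -0.2, -0.4]
width: 87.6
```

Run:
```python
from h import *
from workcell import get_image
for n in["wrist","side","top"]:
    d=get_image(n);cv2.imwrite(f"pics/{n}5.png",d["color"]);np.savez(f"{n}5.npz",**d)
go([524,-355,300],1.3,'x')
```

```text
t 7.1 pos [ 505.2 -419.8  328.3] tool x [0.258 0.966 0.   ] z [-0.001  0.001 -1.   ] q6 -0.45 turn 0.01 alt -3.132 width 87.7 F [ 0.9 -0.4 -0.1]
shift in current tool axes m [0.0674 0.0014 0.0283]
```

View pics/wrist5.png

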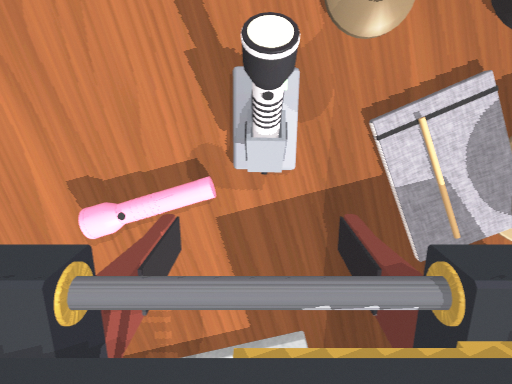

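View pics/side5.png

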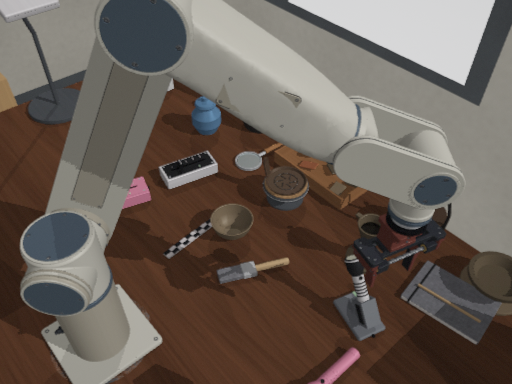

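Run:
```python
from h import *
f="wrist5.npz"
c,W=pts(f)
im=c[0:185,210:330];cv2.imwrite("pics/w5c.png",cv2.resize(im,None,fx=4,fy=4,interpolation=cv2.INTER_CUBIC))
r=np.zeros(W.shape[:2],bool);r[0:185,225:310]=1
m=r&(W[...,2]>10)&(W[...,2]<19);m=cv2.erode(m.astype(np.uint8),np.ones((2,2)))>0
rc=cv2.minAreaRect(W[m][:,:2].astype(np.float32));print("foot",m.sum(),rc,cv2.boxPoints(rc).round(),np.median(W[m][:,2]))
m=r&(W[...,2]>155)&(W[...,2]<185)&(c.min(-1)>200);print("lens px",np.argwhere(m).mean(0)[::-1],W[m].mean(0),m.sum())
L=np.argwhere(m).mean(0)[::-1]
print("lens ray",ray(f,L,164))
# body: white px
m=r&(W[...,2]>80)&(W[...,2]<150);m[:,:]&=True
v=np.argwhere(m)
for y in range(82,130,6):
    row=np.where(m[y])[0]
    if len(row):print(y,row.min(),row.max(),W[y,int(row.mean())].round(1))
```

```text
foot 2353 ((522.516845703125, -375.3016357421875), (128.3375244140625, 78.1785659790039), 74.40991973876953) [[ 468. -427.]
 [ 543. -448.]
 [ 577. -324.]
 [ 502. -303.]] 14.69606971395932
lens px [270.50922761  35.54203691] [ 540.64867041 -308.81234454  166.42869306] 1463
lens ray [[ 540.81530566 -308.46819201  164.        ]]
82 252 284 [ 530.  -337.7  155.4]
88 253 283 [ 530.8 -341.9  143.5]
94 252 283 [ 529.  -346.   136.3]
100 252 282 [ 528.  -350.6  129. ]
106 252 282 [ 526.8 -355.5  123.6]
112 253 281 [ 524.7 -360.3  118.2]
118 253 280 [ 523.4 -365.8  110.2]
124 247 285 [ 521.1 -371.3  102.5]
```

View pics/w5c.png

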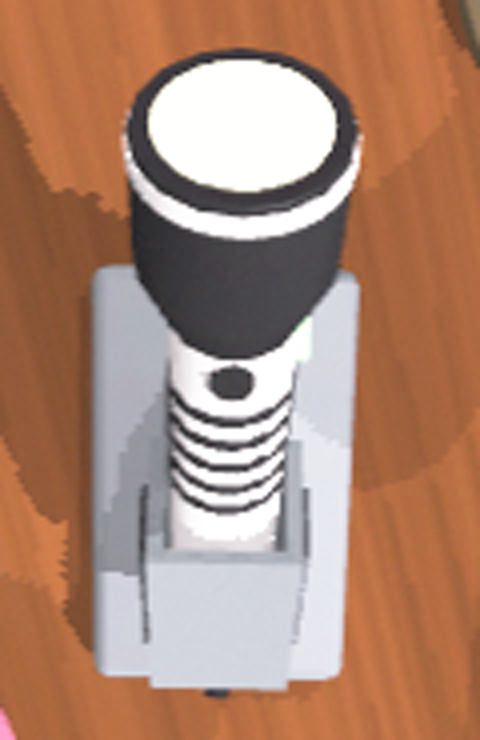

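Emit:
send_rows:
  rows:
    - [0.037,0.003,0,0.01,1]
    - [0.036,0.002,0.02,0,1]
    - [0,0,0.045,0,1]
    - [0,0,0.04,0,1]
    - [0,0,0,0,1]

```text
t: 7.6
ee_pos: [527.0, -348.9, 218.8]
orientation: [-2.494, -1.896, 0.005]
ft_force: [-0.7, 1.3, 0.2]
width: 87.8
```

Run:
```python
from h import *
from workcell import get_image
for n in["wrist"]:
    d=get_image(n);cv2.imwrite(f"pics/{n}6.png",d["color"]);np.savez(f"{n}6.npz",**d)
go([529.1,-350.7,183],1.3,'x')
```

```text
t 7.65 pos [ 528.4 -350.2  221.8] tool x [0.268 0.963 0.002] z [-0.004  0.003 -1.   ] q6 -0.333 turn -0.001 alt 3.141 width 87.9 F [-0.5 -0.3  0.3]
shift in current tool axes m [-0.0004  0.001   0.0388]
```

View pics/wrist6.png

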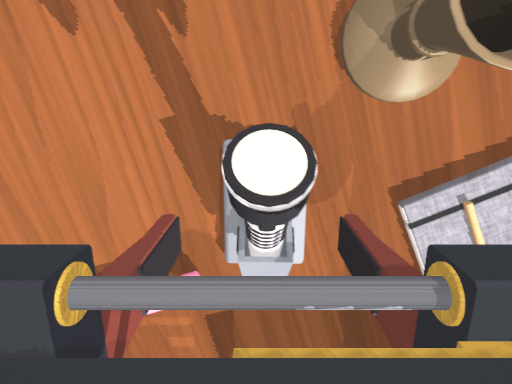

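Run:
```python
from h import *
f="wrist6.npz"; c,W=pts(f)
m=np.zeros(W.shape[:2],bool);m[115:215,220:320]=1
m&=(c.min(-1)>225)&(W[...,2]>150);L=np.argwhere(m).mean(0)[::-1];print(L,W[m].mean(0),ray(f,L,165))
print(proj(f,[529.1,-350.7,183-71]))
```

```text
[269.02736631 163.37810695] [ 541.32521798 -306.29072535  165.20502323] [[ 541.27038569 -306.51877097  165.        ]]
[[266.90075737 219.2479654 ]]
```

Emit:
send_rows:
  rows:
    - [0,0.001,0.02,0,1]
    - [0,0,0.012,0,1]
    - [0,0,0.006,0,1]
    - [0,0,0,0,1]
    - [0,0,0,0,1]

```text
t: 8.15
ee_pos: [530.6, -352.4, 186.7]
orientation: [2.502, 1.898, 0.001]
ft_force: [0.0, -0.2, 0.3]
width: 87.8
```

Emit:
send_rows:
  rows:
    - [0,0,0,0,0]
    - [0,0,0,0,-1]
    - [0,0,0,0,-1]
    - [0,0,0,0,-1]
    - [0,0,0,0,-1]

```text
t: 8.65
ee_pos: [530.3, -352.1, 185.8]
orientation: [2.503, 1.898, 0.0]
ft_force: [-0.4, -0.7, 0.3]
width: 51.2
```

Run:
```python
from h import *
from workcell import get_image
for n in["wrist","side"]:
    d=get_image(n);cv2.imwrite(f"pics/{n}7.png",d["color"]);np.savez(f"{n}7.npz",**d)
cv2.imwrite("pics/s7c.png",cv2.resize(cv2.imread("pics/side7.png")[200:350,300:470],None,fx=4,fy=4))
go([529.1,-350.7,183],1.3,'x')
```

```text
t 8.75 pos [ 530.3 -352.1  185.7] tool x [ 0.27   0.963 -0.   ] z [-0. -0. -1.] q6 -0.332 turn -0.002 alt 3.139 width 43.2 F [-0.1 -1.2  0. ]
shift in current tool axes m [ 0.001  -0.0015  0.0027]
```

View pics/wrist7.png

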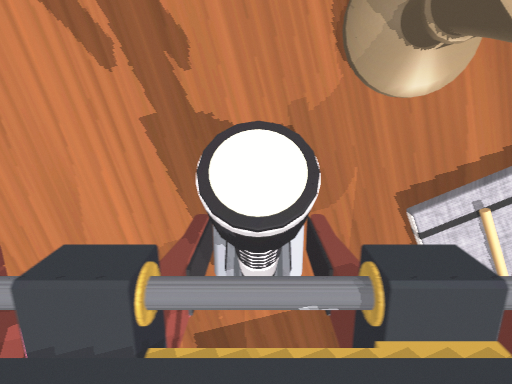

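View pics/s7c.png

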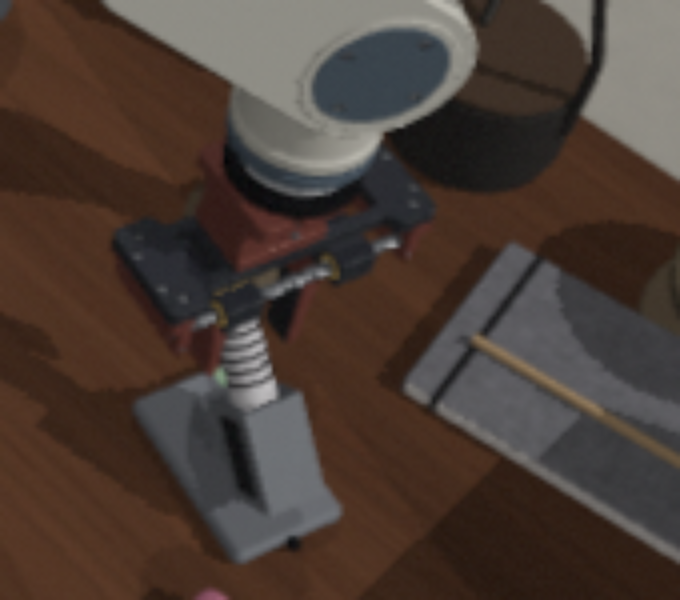

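Emit:
send_rows:
  rows:
    - [0,0,0.002,0,-1]
    - [0,0,0,0,-1]
    - [0,0,0,0,-1]
    - [0,0,0,0,-1]
    - [0,0,0,0,-1]

```text
t: 9.25
ee_pos: [530.1, -352.0, 183.4]
orientation: [-2.503, -1.898, 0.0]
ft_force: [-0.1, 0.4, -2.3]
width: 27.3
```

Emit:
send_rows:
  rows:
    - [0,0,0,0,-1]
    - [0,0,0,0,-1]

```text
t: 9.45
ee_pos: [530.2, -352.0, 183.6]
orientation: [-2.503, -1.898, 0.0]
ft_force: [-0.2, 0.1, -1.6]
width: 27.0
```

Run:
```python
from h import *
go([529.1,-350.7,183],1.3,'x')
```

```text
t 9.45 pos [ 530.2 -352.   183.6] tool x [0.27  0.963 0.   ] z [-0.  0. -1.] q6 -0.332 turn -0.002 alt 3.139 width 27.0 F [-0.2  0.1 -1.6]
shift in current tool axes m [ 0.001  -0.0015  0.0006]
```

Emit:
send_rows:
  rows:
    - [0.0032,0,-0.0038,0,-1]
    - [0.0064,0,-0.0077,0,-1]
    - [0.0064,0,-0.0077,0,-1]
    - [0.0064,0,-0.0077,0,-1]
    - [0,0,0,0,-1]

```text
t: 9.95
ee_pos: [537.3, -329.8, 212.4]
orientation: [2.5, 1.899, 0.002]
ft_force: [0.3, 0.1, -1.9]
width: 27.4
```

Run:
```python
from h import *
from workcell import get_image
for n in["wrist","side"]:
    d=get_image(n);cv2.imwrite(f"pics/{n}8.png",d["color"]);np.savez(f"{n}8.npz",**d)
cv2.imwrite("pics/s8c.png",cv2.resize(cv2.imread("pics/side8.png")[200:350,300:470],None,fx=4,fy=4))
go([529.1,-350.7,183],1.3,'x')
```

```text
t 10.05 pos [ 536.6 -330.2  211.1] tool x [ 0.269  0.963 -0.   ] z [ 0.001 -0.001 -1.   ] q6 -0.298 turn -0.002 alt 3.14 width 27.5 F [ 0.7  0.2 -1.7]
shift in current tool axes m [-0.0217 -0.0017  0.0281]
```

View pics/s8c.png

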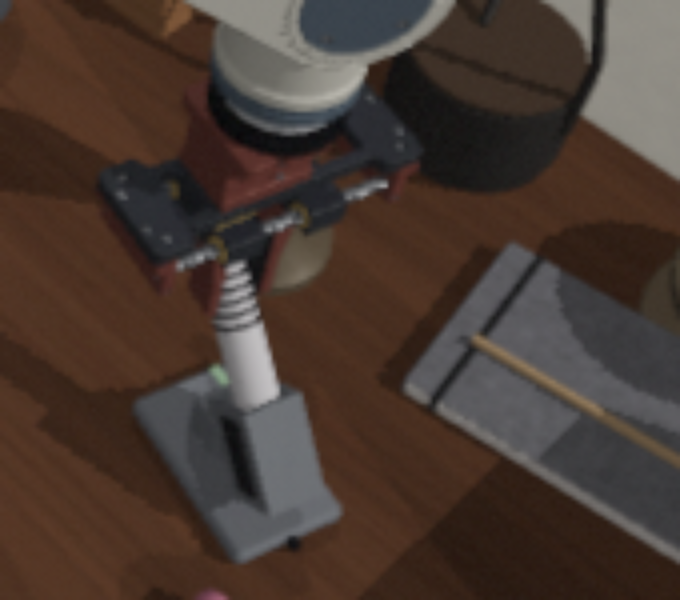

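Emit:
send_rows:
  rows:
    - [0.0077,0,-0.0092,0,-1]
    - [0.0077,0,-0.0092,0,-1]
    - [0.0077,0,-0.0092,0,-1]
    - [0.0077,0,-0.0092,0,-1]
    - [0.0077,0,-0.0092,0,-1]

```text
t: 10.55
ee_pos: [547.0, -292.7, 257.7]
orientation: [2.502, 1.899, 0.0]
ft_force: [-0.4, -0.5, -3.3]
width: 27.5
```

Emit:
send_rows:
  rows:
    - [0,0,-0.015,0,-1]
    - [0,0,0,0,-1]
    - [0,0,0,0,-1]

```text
t: 10.85
ee_pos: [546.9, -293.7, 272.3]
orientation: [2.502, 1.898, 0.001]
ft_force: [0.3, -0.0, -1.7]
width: 27.6
```

Run:
```python
from h import *
from workcell import get_image
for n in["wrist","side"]:
    d=get_image(n);cv2.imwrite(f"pics/{n}9.png",d["color"]);np.savez(f"{n}9.npz",**d)
cv2.imwrite("pics/s9c.png",cv2.resize(cv2.imread("pics/side9.png")[200:350,300:470],None,fx=4,fy=4))
go([529.1,-350.7,183],1.3,'x')
```

```text
t 10.95 pos [ 546.4 -293.5  271.2] tool x [0.27  0.963 0.   ] z [-0.001  0.    -1.   ] q6 -0.239 turn -0.002 alt 3.139 width 27.3 F [-1.  -0.  -1.6]
shift in current tool axes m [-0.0597 -0.0011  0.0882]
```

View pics/s9c.png

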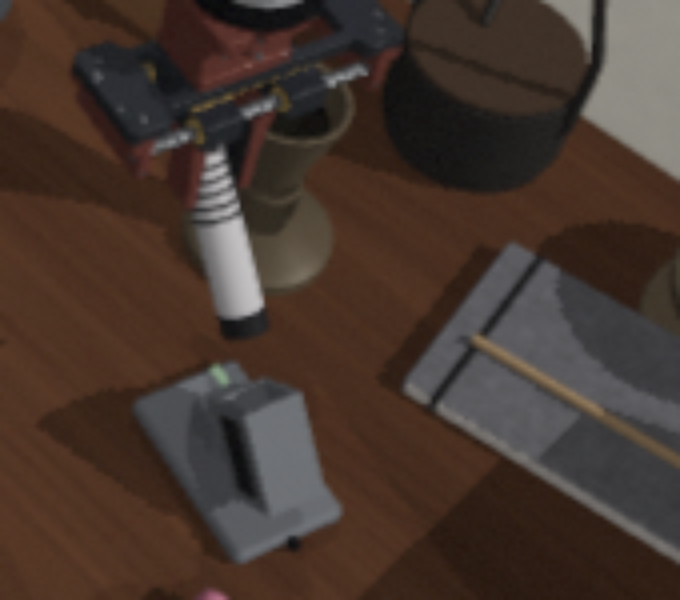

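View pics/wrist9.png

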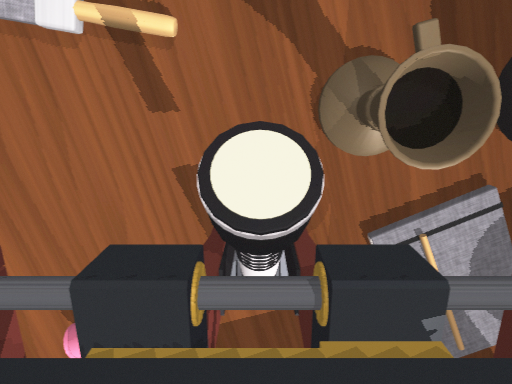

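Emit:
send_rows:
  rows:
    - [-0.02,0,0,0,-1]
    - [-0.03,0,0,0,-1]
    - [-0.01,0,0.01,0,-1]
    - [0,0,0.015,0,-1]
    - [0,0,0,0,-1]

```text
t: 11.45
ee_pos: [529.0, -349.9, 243.1]
orientation: [-2.499, -1.894, 0.002]
ft_force: [-0.6, 0.0, -2.5]
width: 27.4
```

Emit:
send_rows:
  rows:
    - [0,0,0.005,0,-1]
    - [0,0,0.005,0,-1]
    - [0,0,0.005,0,-1]
    - [0,0,0,0,-1]

```text
t: 11.85
ee_pos: [530.9, -351.3, 231.5]
orientation: [2.501, 1.899, -0.0]
ft_force: [-0.3, -2.9, -1.9]
width: 27.4
```

Run:
```python
from h import *
from workcell import get_image
for n in["side"]:
    d=get_image(n);cv2.imwrite(f"pics/{n}10.png",d["color"]);np.savez(f"{n}10.npz",**d)
cv2.imwrite("pics/s10c.png",cv2.resize(cv2.imread("pics/side10.png")[200:350,300:470],None,fx=4,fy=4))
go([529.1,-350.7,183],1.3,'x')
```

```text
t 11.9 pos [ 530.8 -351.4  231.7] tool x [ 0.269  0.963 -0.001] z [ 0.001 -0.001 -1.   ] q6 -0.33 turn -0.002 alt 3.14 width 27.6 F [ 0.9 -2.2 -1.8]
shift in current tool axes m [ 0.0002 -0.0019  0.0487]
```

View pics/s10c.png

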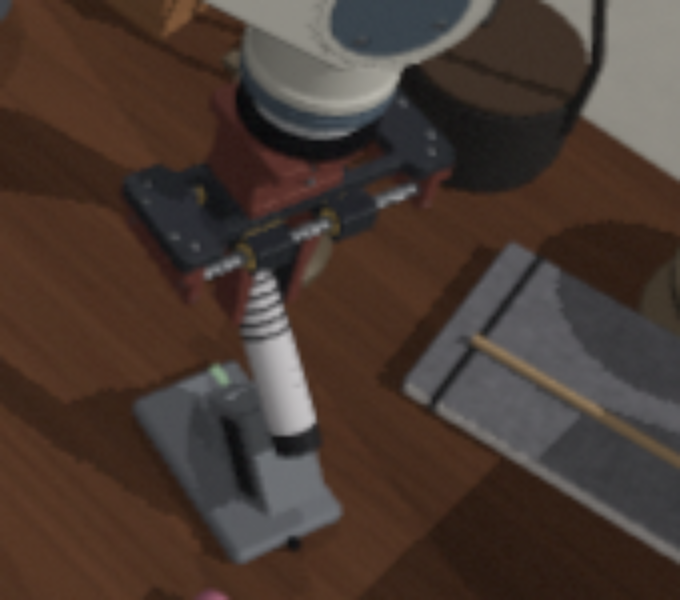

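Emit:
send_rows:
  rows:
    - [0,0,0.004,0,-1]
    - [0,0,0.004,0,-1]
    - [0,0,0.004,0,-1]
    - [0,0,0,0,-1]

```text
t: 12.3
ee_pos: [530.5, -351.4, 219.0]
orientation: [2.502, 1.899, -0.001]
ft_force: [1.1, -4.2, -0.1]
width: 27.3
```

Run:
```python
from h import *
from workcell import get_image
for n in["side","wrist"]:
    d=get_image(n);cv2.imwrite(f"pics/{n}11.png",d["color"]);np.savez(f"{n}11.npz",**d)
a=cv2.resize(cv2.imread("pics/side11.png")[220:340,310:430],None,fx=3.2,fy=3.2);b=cv2.imread("pics/wrist11.png")[:,80:440]
cv2.imwrite("pics/s11c.png",np.hstack([a,b]))
go([529.1,-350.7,183],1.3,'x')
```

```text
t 12.4 pos [ 530.5 -351.5  219.2] tool x [ 0.27   0.963 -0.   ] z [-0. -0. -1.] q6 -0.33 turn -0.002 alt 3.139 width 27.3 F [ 0.7 -3.7 -0.7]
shift in current tool axes m [ 0.0004 -0.0015  0.0362]
```

View pics/s11c.png

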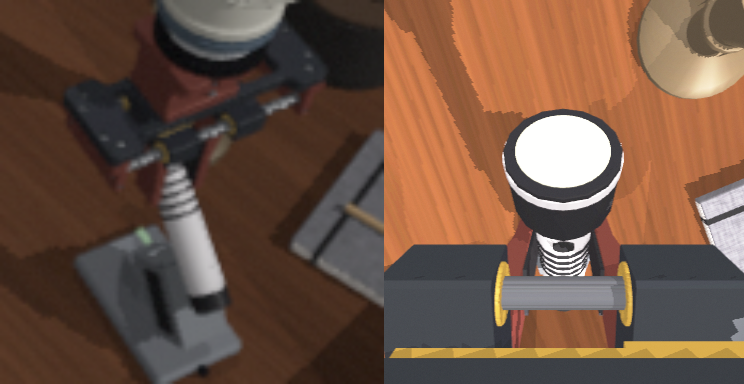

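Emit:
send_rows:
  rows:
    - [0,0,0.005,0,-1]
    - [0,0,0.005,0,-1]
    - [0,0,0.005,0,-1]
    - [0,0,0.005,0,-1]
    - [0,0,0,0,-1]

```text
t: 12.9
ee_pos: [530.4, -351.1, 198.9]
orientation: [-2.503, -1.899, 0.001]
ft_force: [-0.2, -4.4, -0.3]
width: 27.2
```

```bash
cat > look.py <<'E'
import sys
from h import *
from workcell import get_image
k=sys.argv[1]
for n in["side","wrist"]:
    d=get_image(n);cv2.imwrite(f"pics/{n}{k}.png",d["color"]);np.savez(f"{n}{k}.npz",**d)
a=cv2.resize(cv2.imread(f"pics/side{k}.png")[220:340,310:430],None,fx=3.2,fy=3.2);b=cv2.imread(f"pics/wrist{k}.png")[:,80:440]
cv2.imwrite(f"pics/s{k}c.png",np.hstack([a,b]))
go([529.1,-350.7,183],1.3,'x')
E
python3 look.py 12
```

```text
t 13.0 pos [ 530.3 -351.2  199.2] tool x [0.27  0.963 0.   ] z [-0.001  0.    -1.   ] q6 -0.33 turn -0.002 alt 3.139 width 27.5 F [-0.7 -3.2 -0. ]
shift in current tool axes m [ 0.0001 -0.0013  0.0162]
```

View pics/s12c.png

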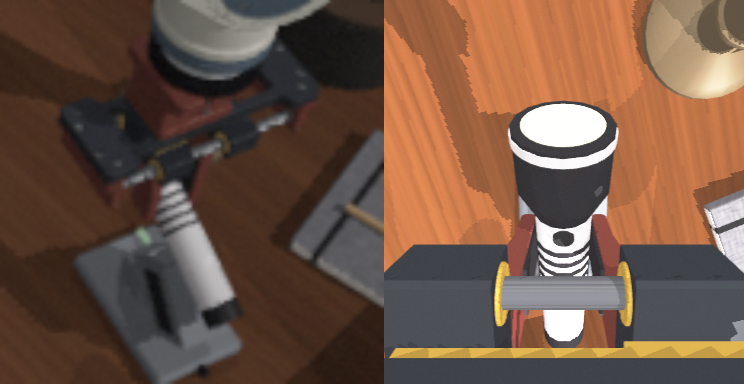

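Emit:
send_rows:
  rows:
    - [0,0,0.005,0,-1]
    - [0,0,0.005,0,-1]
    - [0,0,0.005,0,-1]
    - [0,0,0,0,-1]

```text
t: 13.4
ee_pos: [530.7, -350.7, 184.4]
orientation: [-2.503, -1.898, -0.001]
ft_force: [0.9, -0.8, 2.1]
width: 27.2
```

```bash
python3 look.py 13
cat > pitch.py <<'E'
import sys
from h import *
k=sys.argv[1];c,W=pts(f"wrist{k}.npz");o,p,R=state()
L=(W-p)@R; # tool coords
for y in range(90,260,8):
    r=L[y,200:320];m=(np.abs(r[:,1])<8)&(r[:,2]<110)&(r[:,2]>20)
    if m.sum()>5:print(y,m.sum(),np.median(r[m],0).round(1),c[y,200:320][m].mean().round())
E
python3 pitch.py 13
```

```text
t 13.5 pos [ 530.6 -350.9  184.6] tool x [0.27  0.963 0.   ] z [-0.  0. -1.] q6 -0.33 turn -0.002 alt 3.139 width 27.5 F [1.6 1.  2. ]
shift in current tool axes m [-0.0002 -0.0015  0.0016]
106 36 [68.8  0.  60.5] 254.0
114 41 [65.9  0.1 43.4] 253.0
122 42 [63.1 -0.2 38.6] 70.0
130 42 [60.1 -0.1 38.8] 254.0
138 41 [57.   0.1 39.8] 67.0
146 41 [53.9  0.1 40.1] 67.0
154 40 [50.7 -0.1 40.6] 67.0
162 40 [47.4 -0.1 41.2] 66.0
170 40 [44.1 -0.1 41.6] 74.0
178 38 [40.6 -0.1 42.5] 79.0
186 38 [37.1 -0.  43.1] 66.0
194 38 [33.  -0.  45.3] 65.0
202 36 [28.6  0.  48. ] 62.0
210 35 [24.  -0.2 50.9] 63.0
218 35 [19.3 -0.1 53.3] 194.0
226 34 [15.6  0.1 52.7] 138.0
234 33 [10.9 -0.1 54.5] 183.0
242 33 [ 6.5 -0.1 55.3] 252.0
250 33 [ 2.1 -0.1 55.7] 144.0
258 33 [-2.8 -0.  57.1] 212.0
```

View pics/s13c.png

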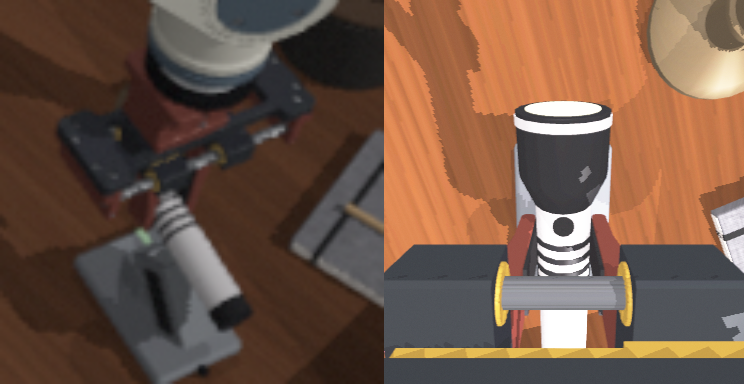

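Emit:
send_rows:
  rows:
    - [0,0,0.004,0,-1]
    - [0,0,0.004,0,-1]
    - [0,0,0,0,-1]

```text
t: 13.8
ee_pos: [530.8, -350.4, 176.6]
orientation: [-2.503, -1.898, -0.002]
ft_force: [1.8, 4.1, 5.0]
width: 27.2
```

```bash
python3 look.py 14; python3 pitch.py 14
```

```text
t 13.9 pos [ 530.8 -350.5  176.7] tool x [0.27  0.963 0.001] z [ 0.     0.001 -1.   ] q6 -0.33 turn -0.002 alt 3.139 width 27.3 F [2.  3.8 4.6]
shift in current tool axes m [-0.0006 -0.0016 -0.0063]
106 40 [68.9 -0.1 48.6] 77.0
114 40 [65.7 -0.1 48.5] 255.0
122 38 [62.5 -0.1 48.9] 75.0
130 38 [59.3 -0.1 48.8] 74.0
138 38 [56.1 -0.1 48.7] 74.0
146 38 [52.8 -0.  48.8] 72.0
154 38 [49.4 -0.  48.9] 76.0
162 38 [46.  -0.  48.7] 87.0
170 38 [42.5 -0.  49. ] 69.0
178 37 [38.8 -0.2 49.8] 67.0
186 36 [34.8  0.  51.7] 73.0
194 35 [30.6 -0.2 53.4] 67.0
202 35 [26.2 -0.1 55.5] 89.0
210 34 [22.3  0.1 55.6] 168.0
218 33 [18.6 -0.1 55. ] 136.0
226 33 [14.4 -0.1 55.6] 205.0
234 33 [10.4 -0.1 55.7] 255.0
242 32 [ 6.5 -0.3 55.2] 87.0
250 33 [ 2.  -0.1 55.9] 254.0
258 32 [-1.9 -0.3 55.3] 130.0
```

Emit:
send_rows:
  rows:
    - [0,0,-0.01,0,-1]
    - [0,0,-0.03,0,-1]
    - [0,0,-0.03,0,-1]
    - [0,0,0,0,-1]

```text
t: 14.3
ee_pos: [531.7, -352.5, 250.6]
orientation: [2.499, 1.894, 0.003]
ft_force: [-0.5, -0.2, -1.2]
width: 27.2
```

```bash
python3 look.py 15; python3 pitch.py 15
python3 - <<'E'
from h import *
for f,(a,b,w,h) in{"top0.npz":(200,125,60,55),"side0.npz":(255,150,65,70)}.items():
    c,W=pts(f);r=np.zeros(W.shape[:2],bool);r[b:b+h,a:a+w]=1
    m=r&(W[...,2]>60)&(W[...,2]<85)&(np.hypot(W[...,0]-671,W[...,1]-60)<85)
    q=W[m][:,:2].astype(np.float32);print(f,m.sum(),cv2.minEnclosingCircle(q),np.median(W[m],0))
    m=r&(W[...,2]>95)&(np.hypot(W[...,0]-671,W[...,1]-60)<100);print("tongue",m.sum(),W[m].mean(0) if m.any() else 0)
c=cv2.imread("pics/side0.png")[150:230,250:330];d=cv2.imread("pics/top0.png")[120:180,200:260]
cv2.imwrite("pics/pl.png",np.hstack([cv2.resize(c,(380,380)),cv2.resize(d,(380,380))]))
E
```

```text
t 14.4 pos [ 530.1 -351.3  246.6] tool x [ 0.27   0.963 -0.   ] z [-0. -0. -1.] q6 -0.33 turn -0.002 alt 3.139 width 27.1 F [ 0.3  0.4 -2.7]
shift in current tool axes m [ 0.0003 -0.0011  0.0636]
106 40 [68.4  0.1 45.8] 73.0
114 39 [65.3 -0.1 45.3] 255.0
122 40 [62.1  0.1 45.6] 71.0
130 39 [58.9 -0.1 45.8] 71.0
138 39 [55.7 -0.1 46. ] 70.0
146 39 [52.4 -0.1 46.1] 69.0
154 37 [49.1 -0.1 46. ] 75.0
162 38 [45.7  0.1 46.1] 84.0
170 37 [42.3 -0.1 46.1] 67.0
178 37 [38.6 -0.1 47.2] 65.0
186 37 [34.5 -0.  49.2] 70.0
194 35 [30.5 -0.  50.6] 64.0
202 34 [26.  -0.2 53. ] 61.0
210 35 [22.  -0.  53.4] 179.0
218 34 [18.4 -0.2 52.6] 139.0
226 33 [14.1 -0.  53.5] 183.0
234 32 [ 9.8 -0.2 54. ] 255.0
242 33 [ 6.  -0.  53.5] 76.0
250 33 [ 1.6  0.  54.1] 254.0
258 33 [-2.3  0.  53.5] 116.0
top0.npz 949 ((672.3394165039062, 58.71315002441406), 69.32579803466797) [672.0262418   59.75125248  69.20492433]
tongue 23 [647.06187302 122.93702434 117.42271012]
side0.npz 1160 ((670.7301025390625, 57.80784225463867), 69.28767395019531) [670.30934669  56.06649604  69.50809807]
tongue 67 [647.55440374 122.87635008 115.53944529]
```

View pics/pl.png

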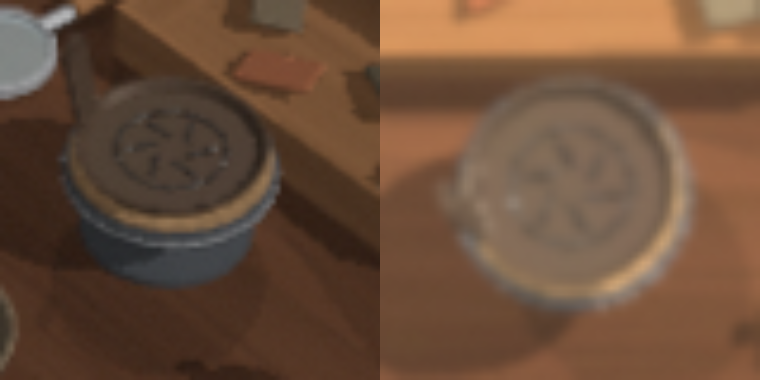

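View pics/side15.png

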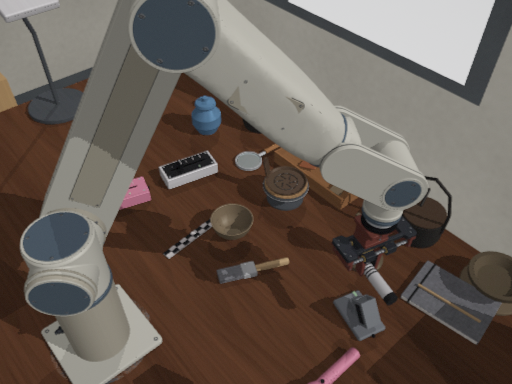

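Emit:
send_rows:
  rows:
    - [0,0,0,0.08,-1]
    - [0,0,0,0.09,-1]
    - [0,0,0,0.08,-1]
    - [0.015,-0.005,0,0,-1]
    - [0.028,-0.01,0,0,-1]

```text
t: 14.9
ee_pos: [538.2, -306.3, 244.9]
orientation: [-2.719, -1.57, 0.002]
ft_force: [0.6, 0.7, -1.9]
width: 27.2
```

Emit:
send_rows:
  rows:
    - [0.03,-0.01,0,0,-1]
    - [0.03,-0.01,0,0,-1]
    - [0.03,-0.01,0,0,-1]
    - [0.03,-0.01,0,0,-1]
    - [0.025,-0.01,0,0,-1]

```text
t: 15.4
ee_pos: [567.5, -153.1, 245.2]
orientation: [-2.716, -1.575, 0.002]
ft_force: [0.1, -0.8, -2.1]
width: 27.1
```

Emit:
send_rows:
  rows:
    - [0.02,-0.008,0,0,-1]
    - [0.01,-0.004,0,0,-1]
    - [0,0,0,0,-1]
    - [0,0,0,0,-1]

```text
t: 15.8
ee_pos: [572.4, -123.9, 246.2]
orientation: [-2.719, -1.573, 0.001]
ft_force: [0.2, -0.2, -1.9]
width: 27.5
```

```bash
python3 look.py 16; python3 pitch.py 16|sed -n '1~4p'; python3 -c "
from h import *
go([577.5,-104.8,178],1.05,'x')"
```

```text
t 15.9 pos [ 572.5 -124.7  246.4] tool x [ 0.5    0.866 -0.   ] z [-0. -0. -1.] q6 0.289 turn -0.253 alt 2.889 width 27.4 F [ 0.6 -0.  -1.9]
shift in current tool axes m [-0.2174  0.0754  0.0634]
106 40 [68.6  0.  47.7] 67.0
138 39 [55.9 -0.1 47.8] 63.0
170 37 [42.5 -0.1 48. ] 60.0
202 33 [26.3 -0.4 54.6] 58.0
234 34 [10.2 -0.1 55.6] 253.0
t 15.9 pos [ 572.5 -124.7  246.4] tool x [ 0.5    0.866 -0.   ] z [-0. -0. -1.] q6 0.289 turn -0.003 alt 3.139 width 27.4 F [ 0.6 -0.  -1.9]
shift in current tool axes m [ 0.0197 -0.0056  0.0684]
```

View pics/wrist16.png

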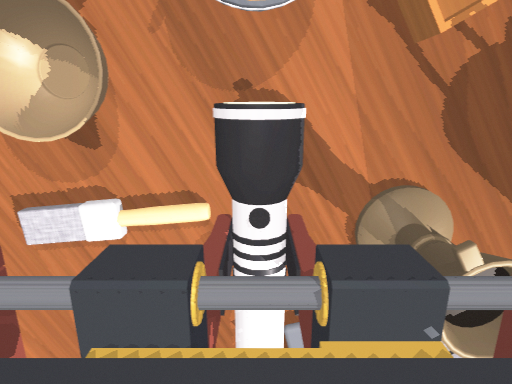

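View pics/side16.png

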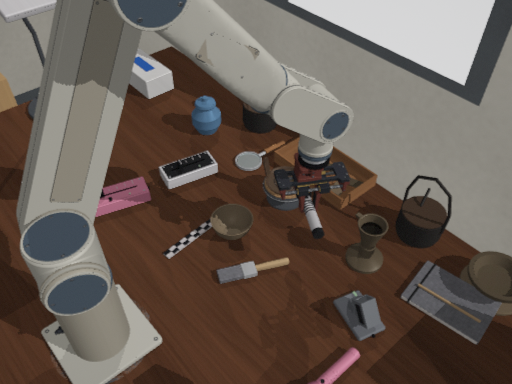

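Emit:
send_rows:
  rows:
    - [0.01,-0.003,0,0,-1]
    - [0.01,-0.003,0.01,0,-1]
    - [0,0,0.02,0,-1]
    - [0,0,0.02,0,-1]
    - [0,0,0.013,0,-1]

```text
t: 16.4
ee_pos: [576.9, -102.9, 181.6]
orientation: [-2.719, -1.571, 0.002]
ft_force: [-0.6, 0.2, -2.6]
width: 27.7
```

Emit:
send_rows:
  rows:
    - [0,0,0.005,0,-1]
    - [0,0,0,0,-1]
    - [0,0,0,0,-1]
    - [0,0,0,0,-1]
    - [0,0,0,0,-1]

```text
t: 16.9
ee_pos: [577.9, -103.7, 179.4]
orientation: [2.72, 1.571, 0.002]
ft_force: [1.2, -0.5, -1.9]
width: 27.1
```

```bash
python3 look.py 17; python3 pitch.py 17|sed -n '1~3p'
python3 - <<'E'
from h import *
from workcell import get_image
go([577.5,-104.8,178],1.05,'x')
d=get_image("top");cv2.imwrite("pics/top17.png",d["color"]);np.savez("top17.npz",**d)
o,p,R=state()
h=R[:,0];z=p[2]-69
lens=np.array([p[0],p[1],z])+70*h;spot=lens+120*h
print("lens",lens.round(),"spot",spot.round(),"spot-mid",np.hypot(*(spot-[672,60,0])[:2]),"lens h over face",lens[2]-69)
f="wrist17.npz";print("near edge",proj(f,[672-70*h[0],60-70*h[1],64]))
E
```

```text
t 17.0 pos [ 577.7 -103.7  179.2] tool x [0.5   0.866 0.   ] z [ 0.001 -0.    -1.   ] q6 0.325 turn -0.252 alt 2.889 width 27.4 F [ 0.6 -0.1 -1.4]
shift in current tool axes m [-0.2383  0.0813 -0.0038]
106 38 [68.5  0.3 47.2] 78.0
130 37 [59.  -0.3 47.4] 75.0
154 38 [49.1 -0.  47.7] 72.0
178 37 [38.6 -0.2 48.8] 69.0
202 35 [26.1 -0.1 54.5] 68.0
226 33 [14.2 -0.1 55. ] 185.0
250 33 [ 1.7 -0.1 55.5] 255.0
t 17.0 pos [ 577.7 -103.7  179.2] tool x [0.5   0.866 0.   ] z [ 0.001 -0.    -1.   ] q6 0.325 turn -0.002 alt 3.139 width 27.4 F [ 0.6 -0.1 -1.4]
shift in current tool axes m [-0.0011  0.0004  0.0012]
lens [613. -43. 110.] spot [673.  61. 110.] spot-mid 1.130914569238537 lens h over face 41.03197636581723
near edge [[261.32035735  13.52485397]]
```

View pics/wrist17.png

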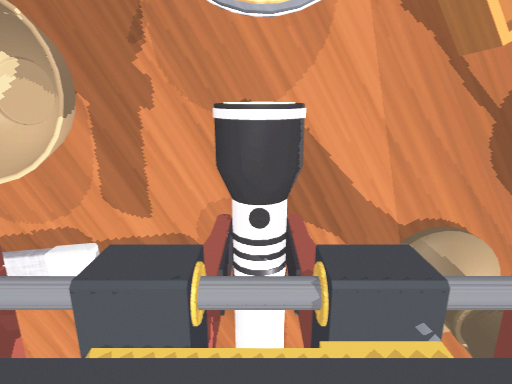

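View pics/top17.png

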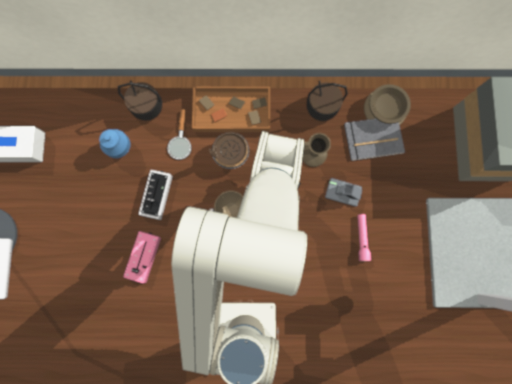

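View pics/side17.png

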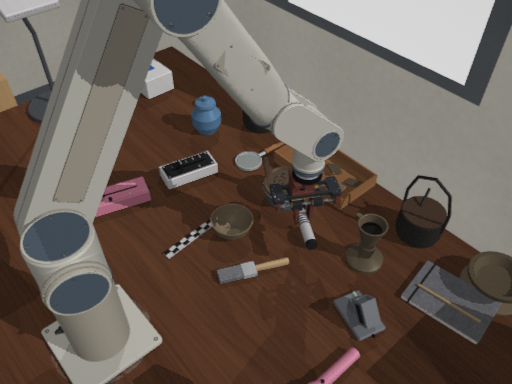

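Emit:
send_rows:
  rows:
    - [0,0,0,0,-1]
    - [0,0,0,0,-1]
    - [0,0,0,0,-1]
    - [0,0,0,0,-1]
    - [0,0,0,0,-1]

```text
t: 17.55
ee_pos: [577.5, -103.5, 178.6]
orientation: [2.72, 1.572, -0.0]
ft_force: [0.1, -0.1, -2.1]
width: 27.3
```

```bash
python3 look.py 18; python3 pitch.py 18|sed -n '1~4p'; python3 -c "
from workcell import ctrl
print(ctrl.close_job())"
```

```text
t 17.65 pos [ 577.5 -103.5  178.5] tool x [ 0.499  0.866 -0.   ] z [-0.  0. -1.] q6 0.325 turn -0.252 alt 2.889 width 27.7 F [-0.4  0.4 -1.8]
shift in current tool axes m [-0.2383  0.0815 -0.0045]
106 40 [68.4 -0.2 47.3] 78.0
138 38 [55.7 -0.1 47.7] 74.0
170 38 [42.3 -0.1 47.9] 70.0
202 34 [26.1  0.  54.3] 68.0
234 33 [ 9.9 -0.2 55.7] 255.0
the job is handed in; nothing more can be done
None
```

The dimmer is at its quarter mark and the torch is held level at the plate. The job was handed in at about 17.7 s.

**What I did:**
- I gripped the fader cap, drew it down to the second-shortest tick and let go.
- I drew the torch out of the dock along its axis. The tool can only point down, so I levelled the torch by letting its tail pivot on the dock's upper lip while it stayed in the grip.
- I then carried it to the turntable.

**Last checks:**
- **Fader:** its line stood within about 1 px of the quarter tick in the wrist picture.
- **Torch:**
  - It was level to within about 2°, held at a width of about 27 mm with steady force readings.
  - The lens was about 41 mm above the plate's face, and the point 120 mm ahead of it about 1 mm from the plate's measured middle. That middle is itself good to only a few mm, because the side and top views differed by about 4 mm.
- **Everything else:** I saw no contact with the plate, and nothing else on the table looked displaced. The arm partly hid the bowl in the last top view, but it looked in place from the side.

No check failed. The arm did ride about 5 mm high with 7 to 10 N on it while holding the fader, but the fader still ended on its mark.

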